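Clamp the steel plate in the jig

TASK

Clamp the steel plate in the wooden jig: swing the blue clamp strap over the plate until it is fully home against its stop, and only then push the red-balled cam lever all the way down, so that the rubber pad presses on the plate. The back of a finger and a fingertip are enough, nothing needs gripping: pick nothing up, and leave the plate and everything else lying where it is.

Things in the scene. Friction and masses are not known exactly. Their poses are not given: they have to be found in the camera images.
- jig: the clamping jig, a light wooden board 220 x 320 x 20 mm (its x, y, z) screwed to the bench, so its top is 20 mm above the bench; origin at the centre of its underside, z up. Six steel dowels (10 mm thick, tops 30 mm above the bench) surround the plate. The brass stop post of the strap (14 mm thick, top 52 mm above the bench) stands at jig x -20.5, y +12 mm
- pivot (a point): the vertical axis of the clamp's steel post, at the board's top face (jig x 0, y +60, z +20 mm). The strap and the lever turn about it together
- strap (a joint): angle of the blue clamp strap about the post (rad): 0 = fully home over the plate, at its stop, pointing along jig -y; grows as it is swung away, anticlockwise seen from above, so at 1.57 it points along jig +x (end of travel 1.8). It stays where it is left; about 1.5 N at its end moves it
- strap_end (a point): middle of the top edge of the blue strap's free end, 135 mm from the post's axis. The strap is a flat bar 26 mm wide and 14 mm thick, its underside 46 mm and top 60 mm above the bench when the lever is fully raised; pushing the lever down lowers it by up to 9 mm
- lever (a joint): angle of the cam lever (rad): 0 = raised, 0.96 rad above level; 0.96 = fully down, level, at its stop. Its level hinge lies across the strap on the post's axis, 80 mm above the bench; the lever points away from the strap's free end (along jig +y when the strap is home). It stays where it is left; 4 to 5 N square to it at its ball moves it
- lever_ball (a point): centre of the red ball, 24 mm in diameter, on the end of the cam lever, 100 mm from the lever's hinge
- pad: black rubber pad, 22 mm in diameter, sprung, under the strap at 105 mm from the post's axis; origin 2 mm above its lower face. 6 mm over the plate when the lever is fully raised, pressed on it by some 7 N when strap and lever are home
- plate: the loose brushed steel plate to be clamped, 180 x 70 x 6 mm (its x, y, z), 0.55 kg, lying on the board between the dowels, its top 26 mm above the bench; origin at the centre of its underside
- spacer: bystander: upright brass cylinder, 30 mm in diameter, 32 mm high, loose on the board; origin at the centre of its underside
- block: bystander: dark wooden block 35 x 45 x 22 mm, loose on the board; origin at the centre of its underside
- wax_tin: bystander: orange jar with a brass lid, 72 mm in diameter, 50 mm high, on the bench; origin at the centre of its underside
- screwdriver: bystander: screwdriver lying on the bench, along its x
- mallet: bystander: hammer lying on the bench, handle along its x
- cup: bystander: white cup, 76 mm in diameter, 85 mm high, on the bench; origin at the centre of its underside
- strip: bystander: dark wooden strip 200 x 35 x 12 mm lying on the bench; origin at the centre of its underside
Things that resemble listed ones, but are neither listed nor needed, are in the scene too. Several things have the shape of the plate; the one meant has the colours described above.

How it is judged:
By the outcome, as a careful person would: the job done as asked, in the order asked, and still so for the second after the job is handed in, with the robot touching nothing.
It also fails if it takes over 54 s, if anything falls off the work surface, if the arm or the gripper's body presses on something with over 40 N, if the wrist force passes 120 N, or if a joint passes its speed limit or range.

ROBOT

A 7-joint arm with a two-finger parallel gripper is mounted at the origin on the work surface. World frame = base frame: x ahead of the robot, y to its left, z up, the work surface at z = 0. Lengths are in m, angles in rad, forces in N, time in s.
With the tool pointing down it reaches from about 0.4 to 0.85 m from the base axis. Payload 4.5 kg.
Tool frame: the origin (TCP) lies between the finger pads; the fingertips stand 19 mm ahead of it and the grasp point (between the pads) is the TCP; z points along the fingers, y is the direction in which the jaws open and shut (so a half turn about z gives the same grasp; the last joint's range is limited). The gripper opens to 88 mm and grips with 3 to 60 N. Pads are 18 mm wide; open, the fingers measure 123 mm over their backs; the gripper's body (75 mm by 187 mm) begins 45 mm behind the grasp point.
Start: joints at [1.261, 0.689, -0.195, 1.565, 0.157, 0.902, -0.215], TCP at [0.211, -0.588, 0.226] pointing down, gripper open.
Joint ranges: [-3.01, 3.01], [-0.46, 2.08], [-1.47, 1.51], [0.13, 2.56], [-1, 4.14], [0.04, 2.09], [-2.66, 2.66]. Speed limits (rad/s): [2.57, 2.57, 3.14, 3.14, 3.14, 3.14, 3.14].

INTERFACE

Orientations are given as a unit quaternion [x, y, z, w].
In Python, from plant import status, snapshot, finish_job, cut_out, tip_of gives the robot as it stands. The module is installed in compiled form; this text tells all that it offers.
- The arm moves only by the tool carry_out, never from a script. Its arguments are lists of equal length, an entry for each row: "linear": the shift along the world's x, y, z in m, a list of three; "roll": the turn about the world's z in rad. A call has 1 to 8 rows; each row is the pose to reach, as a shift and turn from the pose measured when the call began; what a row does not reach only later rows make up. A row lasts 1/12 s, in which the tool goes at most 41.7 mm and 7.16 degrees, less where a joint would pass 70% of its speed; a pose out of reach is approached as far as the arm can. A call with a gripper value outside its range is refused whole. "gripper" is the opening, from 0 (shut) to 1 (fully open), set as the call begins (left out, the last holds). The fingers move at their own pace and stop on an object; "grip_force" is the grip in N (left out, the last holds). Time passes only in rows, so rows that repeat a pose let the fingers close. It gives the time, the measured TCP pose, the force and the opening at its end, in the units of the state.
- status.get_state(): the state, without advancing time (a new reading comes with each control period).
- snapshot(name): name is "scene" or "top" or "wrist"; returns a dict with "img" (480x640x3 uint8, red, green, blue), "range_z" (480x640 float32, m along the optical axis (not along the pixel's ray), 0 where there is no reading), "fx", "fy", "cx", "cy" (pixels), "world_from_camera" (4x4, takes a point from camera to world coordinates). Camera axes: x right, y down, z forward; pixel columns grow to the right and rows downward; lengths in m; the calibration is good to about 2 mm. A picture is of the moment at which its call begins.
- finish_job(): hands the job in, once; it reports no verdict.
Trained networks look in a picture, given as the dict that the camera call returned (one of the last four; its "shot" number tells which), for a name from the list of things; names that differ only in an ending like _2 or _b are one class to them, and where a whole thing is asked for, a point or a joint stands for the part that bears it (a point fixed in the world has none). Each returns a list of dicts, best first, with "confidence" (0 to 1); they miss things now and then, are a little off and sometimes report something else, mostly with a low value. They report only what shows in the picture. A call takes as long as a camera call. They do not tell look-alikes from the thing itself.
- cut_out(picture, query): "region" (480x640 bool, what is visible of it) and "pixel" ([column, row] in pixels, amid what is visible of it).
- tip_of(picture, query): "pixel" ([column, row] in pixels: a listed point, or the origin of a listed thing).
The state is a dict: "clock": time; "q": joint angles; "qd": joint speeds; "joint_torque": joint torques, N m; "tool_pos": TCP position; "eef_rot": TCP orientation; "contact_force": force on the tool from outside, world axes, zero at the start; "moment": the same for the moment, N m; "opening": opening from 0.0 (shut) to 1.0 (fully open).
Only numpy, scipy, OpenCV 4.12 (cv2) and the standard library are available. Lean on these libraries where they do the work, as an engineer would, in place of code of your own. Each camera call takes 0.05 s, during which the arm holds its last target.

## Working session

There is one attempt and no reset: what is moved stays moved. The work goes in short steps, Python scripts to look and compute and a tool call to move; the robot and the scene stay as the last step left them, time stands still between calls to the robot, and variables do not carry over. Pictures are saved under pics/ and viewed, and the job is handed in when it is done.

Besides the shell and the picture viewer there is one more tool, called after "Request:" by a JSON object that holds its "fn" and its "kwargs", one argument or row to a line. carry_out: Moves the arm, as the interface text tells. Its arguments: {"type":"object","properties":{"linear":{"type":"array"},"roll":{"type":"array"},"gripper":{"type":"number"},"grip_force":{"type":"number"}},"required":["linear","roll"]}

```bash
mkdir -p pics
cat > h.py <<'E'
import numpy as np, cv2
from plant import status, snapshot, finish_job, cut_out, tip_of
def save(p,n): cv2.imwrite('pics/'+n,cv2.cvtColor(p['img'],cv2.COLOR_RGB2BGR))
def w(p,px,z=None,d=None):
    T=np.array(p['world_from_camera']);u,v=px
    r=np.array([(u-p['cx'])/p['fx'],(v-p['cy'])/p['fy'],1.])
    if d is None and z is None:
        d=p['range_z'][int(round(v)),int(round(u))]
    if z is not None:
        rw=T[:3,:3]@r; d=(z-T[2,3])/rw[2]
    return T[:3,:3]@(r*d)+T[:3,3]
def proj(p,X):
    T=np.linalg.inv(np.array(p['world_from_camera']));c=T[:3,:3]@np.array(X)+T[:3,3]
    return [p['fx']*c[0]/c[2]+p['cx'],p['fy']*c[1]/c[2]+p['cy']]
E
python3 - <<'E'
from h import *
for n in ['scene','top']:
    p=snapshot(n);save(p,n+'0.png')
    print(n,np.round(p['world_from_camera'],3).tolist())
    for q in ['strap_end','lever_ball','pivot','jig','plate','pad','spacer','block']:
        for r in tip_of(p,q)[:3]:
            print(q,np.round(r['pixel'],1),round(r['confidence'],2),np.round(w(p,r['pixel']),3))
s=status.get_state();print(s['clock'],s['tool_pos'],s['eef_rot'],s['contact_force'])
E
```

```text
scene [[-0.783, 0.469, -0.407, 1.118], [0.621, 0.585, -0.521, 0.756], [-0.006, -0.661, -0.75, 1.286], [0.0, 0.0, 0.0, 1.0]]
strap_end [262.1 299.1] 0.8 [ 0.676 -0.037  0.059]
strap_end [298.9 280.9] 0.25 [ 0.552 -0.044  0.029]
lever_ball [317.7 234.1] 0.7 [ 0.473 -0.059  0.152]
lever_ball [350.5 429.1] 0.53 [0.733 0.38  0.082]
pivot [299.3 282.2] 0.57 [ 0.554 -0.04   0.029]
jig [281.2 270.8] 0.88 [ 0.563 -0.111  0.017]
plate [336.6 190.9] 0.96 [ 0.228 -0.271  0.008]
plate [267.7 261.5] 0.93 [ 0.578 -0.153  0.03 ]
plate [345.4 362.2] 0.82 [0.606 0.217 0.006]
spacer [333.5 267.7] 0.5 [ 0.453 -0.016  0.038]
block [300.1 256.6] 0.61 [ 0.498 -0.109  0.033]
top [[-0.007, -0.994, 0.107, 0.346], [-1.0, 0.004, -0.022, -0.043], [0.022, -0.107, -0.994, 1.478], [0.0, 0.0, 0.0, 1.0]]
lever_ball [316.1 247.4] 0.71 [ 0.467 -0.06   0.158]
lever_ball [443.5 193.1] 0.37 [ 0.631 -0.417 -0.002]
pivot [315.3 221.9] 0.65 [ 0.539 -0.059  0.092]
pivot [455.9 290.6] 0.21 [ 0.361 -0.436  0.022]
jig [333.1 217.5] 0.6 [ 0.561 -0.109  0.018]
plate [519.  302.3] 0.98 [ 0.329 -0.612  0.004]
plate [215.3 208. ] 0.95 [0.59  0.213 0.004]
plate [228.1 319.1] 0.95 [0.289 0.174 0.005]
pad [138.6 271.6] 0.7 [0.418 0.415 0.007]
spacer [303.  255.5] 0.54 [ 0.455 -0.027  0.05 ]
block [334.5 242.6] 0.64 [ 0.491 -0.111  0.036]
0.9 [ 0.21068636 -0.58843884  0.2259688 ] [ 9.85260577e-01  1.71060202e-01 -5.90969744e-06  5.81380373e-05] [-0.34265711 -0.595954   -0.49594057]
```

Run:
```python
import cv2
a=cv2.imread('pics/scene0.png')[180:340,200:400];cv2.imwrite('pics/s0c.png',cv2.resize(a,(750,600),interpolation=cv2.INTER_CUBIC))
a=cv2.imread('pics/top0.png')[150:310,240:440];cv2.imwrite('pics/t0c.png',cv2.resize(a,(750,600),interpolation=cv2.INTER_CUBIC))
```

```text
(no output)
```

View pics/scene0.png

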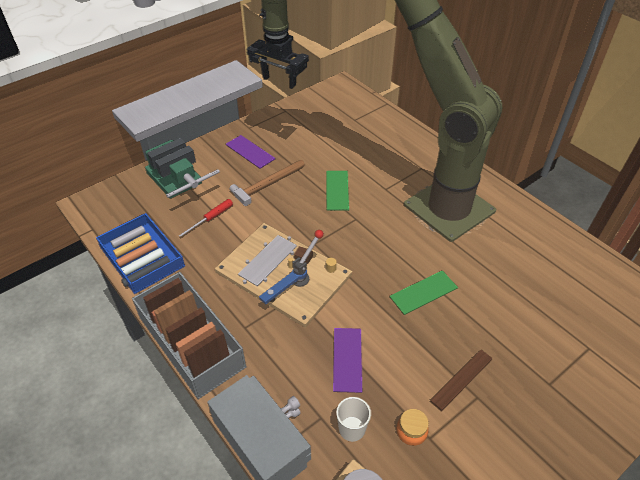

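View pics/top0.png

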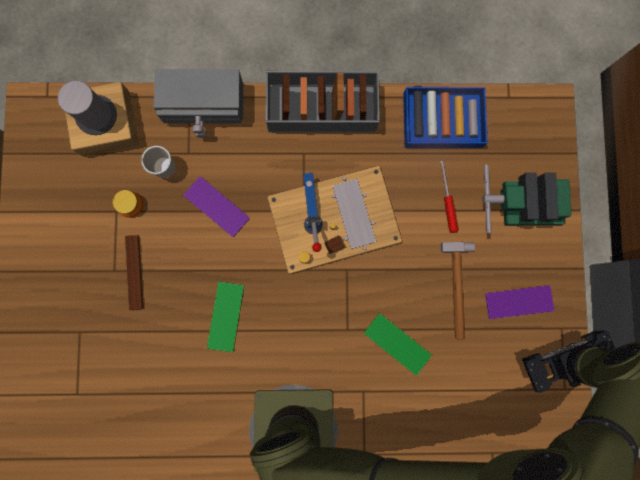

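```bash
sleep 1; ls pics
```

```text
s0c.png
scene0.png
t0c.png
top0.png
```

View pics/s0c.png

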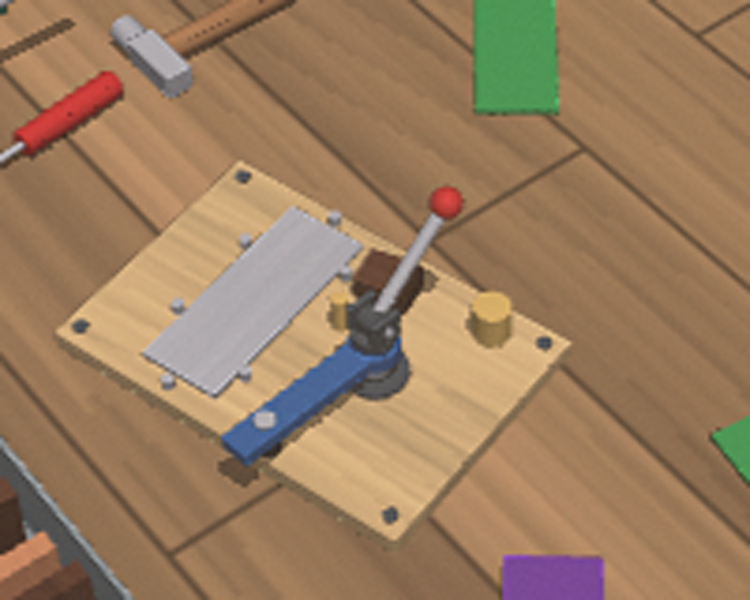

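View pics/t0c.png

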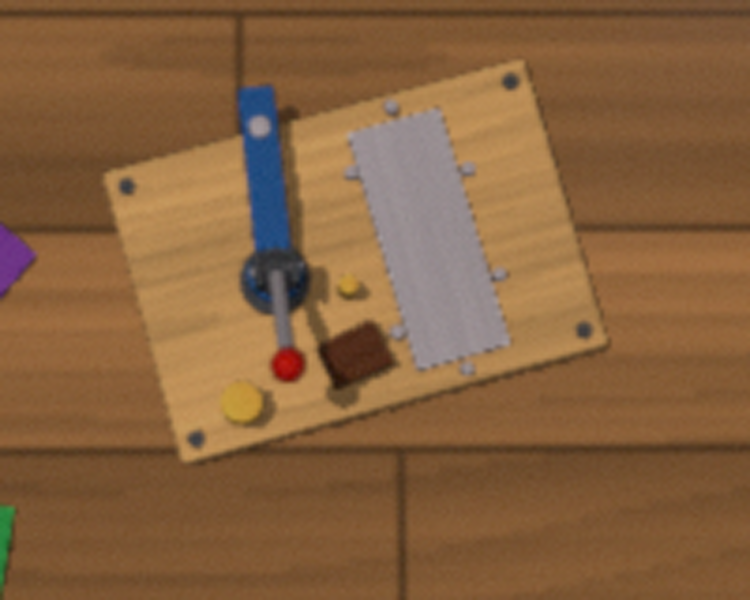

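Scene view: the blue strap points off the board with its end at (262,299), the red lever ball is at (318,234), and the steel plate on the board is near (268,258). Look-alikes:
- **Plate:** purple at (250,151) and (347,360), green at (337,190) and (424,291). I choose the brushed steel one on the board.
- **Ball:** only the one on the board's lever is red. The "lever_ball" candidate at (350,429) is the cup.

The close crops confirm both choices. Next I measure the jig.

Run:
```python
from h import *
for n in ['top','scene']:
    p=snapshot(n)
    H=cv2.cvtColor(p['img'],cv2.COLOR_RGB2HSV).astype(int)
    R=cut_out(p,'jig')[0]['region']
    vv,uu=np.nonzero(np.ones((480,640),bool))
    d=p['range_z'].ravel();T=np.array(p['world_from_camera'])
    P=np.stack([(uu-p['cx'])/p['fx']*d,(vv-p['cy'])/p['fy']*d,d],1)@T[:3,:3].T+T[:3,3]
    P=P.reshape(480,640,3)
    print(n,R.sum())
    near=(abs(P[...,0]-.56)<.2)&(abs(P[...,1]+.1)<.24)
    m=near&R&(P[...,2]>0.012)&(P[...,2]<.028)
    r=cv2.minAreaRect(P[m][:,:2].astype(np.float32)*1000);print('board',r, np.median(P[m][:,2]))
    blue=near&(H[...,0]>100)&(H[...,0]<125)&(H[...,1]>110)&(P[...,2]>.045)
    print('blue',blue.sum(),np.median(P[blue][:,2]));r=cv2.minAreaRect(P[blue][:,:2].astype(np.float32)*1000);print(r,cv2.boxPoints(r).round())
    red=near&((H[...,0]<5)|(H[...,0]>174))&(H[...,1]>180)&(P[...,2]>.1)
    print('red',red.sum(),P[red].mean(0).round(4),P[red].max(0).round(4),P[red].min(0).round(4))
    vv,uu=np.nonzero(red);print('px',uu.mean(),vv.mean(),w(p,[uu.mean(),vv.mean()],z=.162).round(4))
```

```text
top 7424
board ((558.82568359375, -112.2926025390625), (220.8321990966797, 319.7942199707031), 15.396284103393555) 0.019874182970255894
blue 364 0.05814922627631047
((599.0757446289062, -44.389488220214844), (148.8760986328125, 36.852806091308594), 8.79161548614502) [[523. -38.]
 [528. -74.]
 [675. -51.]
 [670. -15.]]
red 50 [ 0.4685 -0.061   0.1574] [ 0.4777 -0.0526  0.163 ] [ 0.4605 -0.0698  0.1514]
px 316.42 246.7 [ 0.4681 -0.0609  0.162 ]
scene 5879
board ((559.6671142578125, -111.08322143554688), (224.85511779785156, 324.680908203125), 15.468894958496094) 0.019910572123755133
blue 323 0.05793849383728311
((602.0889892578125, -45.56538772583008), (151.28482055664062, 30.968303680419922), 3.175541877746582) [[526. -34.]
 [527. -65.]
 [678. -57.]
 [677. -26.]]
red 4 [ 0.4652 -0.0589  0.1586] [ 0.4685 -0.0544  0.1609] [ 0.4626 -0.0621  0.1568]
px 320.25 231.0 [ 0.4672 -0.0565  0.162 ]
```

Request:
{"fn": "carry_out", "kwargs": {
  "linear": [
    [0.018,0.025,0],
    [0.037,0.05,0],
    [0.055,0.075,0],
    [0.074,0.1,0],
    [0.092,0.125,0],
    [0.11,0.15,0],
    [0.129,0.175,0],
    [0.147,0.199,0]
  ],
  "roll": [-0.01,-0.02,-0.03,-0.04,-0.05,-0.06,-0.07,-0.075],
  "gripper": 0
}}

```text
clock: 1.77
tool_pos: [0.3587, -0.388, 0.2261]
eef_rot: [0.991, 0.134, 0.0, 0.0]
contact_force: [-0.1, 0.2, 0.5]
opening: 0.423
```

Request:
{"fn": "carry_out", "kwargs": {
  "linear": [
    [0.018,0.025,0],
    [0.037,0.05,0],
    [0.055,0.075,0],
    [0.074,0.1,0],
    [0.092,0.125,0],
    [0.11,0.15,0],
    [0.129,0.175,0],
    [0.147,0.199,0]
  ],
  "roll": [0,0,0,0,0,0,0,0]
}}

```text
clock: 2.43
tool_pos: [0.5067, -0.1875, 0.2263]
eef_rot: [0.991, 0.134, 0.0, 0.0]
contact_force: [0.0, -0.3, 0.5]
opening: 0.01
```

Request:
{"fn": "carry_out", "kwargs": {
  "linear": [
    [0.018,0.025,0],
    [0.037,0.05,0],
    [0.055,0.075,0],
    [0.074,0.1,0],
    [0.092,0.125,0],
    [0.11,0.15,0],
    [0.129,0.175,0],
    [0.147,0.199,0]
  ],
  "roll": [0,0,0,0,0,0,0,0]
}}

```text
clock: 3.1
tool_pos: [0.6545, 0.0133, 0.2264]
eef_rot: [0.991, 0.134, 0.001, 0.0]
contact_force: [0.9, 0.3, 0.1]
opening: 0.003
```

Request:
{"fn": "carry_out", "kwargs": {
  "linear": [
    [0,0,-0.02],
    [0,0,-0.04],
    [0,0,-0.06],
    [0,0,-0.08],
    [0,0,-0.1],
    [0,0,-0.12],
    [0,0,-0.12]
  ],
  "roll": [0,0,0,0,0,0,0]
}}

```text
clock: 3.68
tool_pos: [0.6515, 0.0132, 0.1024]
eef_rot: [0.991, 0.135, -0.003, -0.0]
contact_force: [0.3, -0.4, -0.7]
opening: 0.004
```

Run:
```python
from h import *
a=snapshot('scene')['img'][180:340,180:380];b=snapshot('wrist')['img']
o=np.hstack([cv2.resize(a,(400,320)),cv2.resize(b,(400,300))[:,:] if 0 else cv2.resize(b,(400,320))])
cv2.imwrite('pics/d1.png',o[...,::-1])
```

```text
(no output)
```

View pics/d1.png

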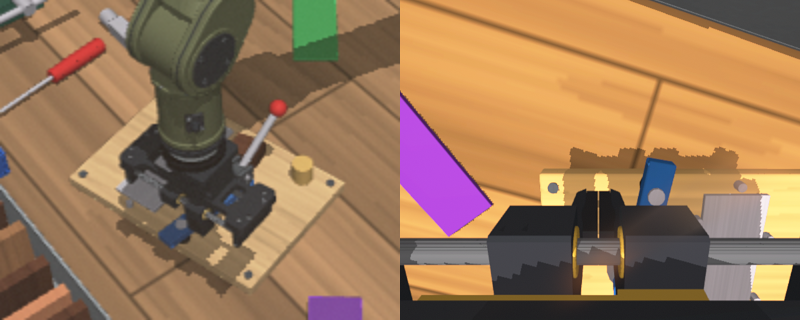

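Wrist view: the closed fingers are at about (600,220), clear to the left of the strap at (655,185). I'll lower to strap height.

Request:
{"fn": "carry_out", "kwargs": {
  "linear": [
    [0,0,-0.012],
    [0,0,-0.024],
    [0,0,-0.036],
    [0,0,-0.045],
    [0,0,-0.045]
  ],
  "roll": [0,0,0,0,0]
}}

```text
clock: 4.2
tool_pos: [0.6524, 0.0132, 0.0586]
eef_rot: [0.991, 0.135, -0.002, -0.0]
contact_force: [0.7, -0.3, -0.0]
opening: 0.009
```

Run:
```python
from h import *
s=status.get_state();print(s['q'])
t=np.array(s['tool_pos']);piv=np.array([.5431,-.0539])
def pos(deg,r=.115,off=.013+.0175):
    f=np.radians(deg);u=np.array([np.cos(f),np.sin(f)]);n=np.array([-u[1],u[0]]);return piv+r*u+off*n
print('start in polar', t[:2]-piv, (t[:2]-piv)@[np.cos(np.radians(6)),np.sin(np.radians(6))],(t[:2]-piv)@[-np.sin(np.radians(6)),np.cos(np.radians(6))])
for d in [6,1,-4,-9,-14,-19,-24,-29,-34,-39,-44,-49,-54,-59,-64,-69,-74.6]: print(d,(pos(d)-t[:2]).round(4), pos(d).round(4))
```

```text
[-0.05160449  0.9380012  -0.0742287   1.58936881  0.10255149  0.62229871
 -1.48015058]
start in polar [0.10933962 0.06714435] 0.11575914588906375 0.05534742511515074
6 [ 0.0018 -0.0248] [ 0.6543 -0.0115]
1 [ 0.0051 -0.0346] [ 0.6576 -0.0214]
-4 [ 0.0075 -0.0447] [ 0.6599 -0.0315]
-9 [ 0.009 -0.055] [ 0.6615 -0.0418]
-14 [ 0.0096 -0.0654] [ 0.6621 -0.0521]
-19 [ 0.0093 -0.0757] [ 0.6618 -0.0625]
-24 [ 0.0081 -0.0861] [ 0.6606 -0.0728]
-29 [ 0.006  -0.0962] [ 0.6585 -0.083 ]
-34 [ 0.0031 -0.1062] [ 0.6555 -0.0929]
-39 [-0.0008 -0.1158] [ 0.6517 -0.1026]
-44 [-0.0054 -0.1251] [ 0.647  -0.1118]
-49 [-0.0109 -0.1339] [ 0.6416 -0.1207]
-54 [-0.0171 -0.1423] [ 0.6354 -0.129 ]
-59 [-0.024 -0.15 ] [ 0.6285 -0.1368]
-64 [-0.0315 -0.1571] [ 0.6209 -0.1439]
-69 [-0.0397 -0.1636] [ 0.6128 -0.1503]
-74.6 [-0.0494 -0.1699] [ 0.603  -0.1567]
```

Request:
{"fn": "carry_out", "kwargs": {
  "linear": [
    [0.001,-0.012,-0.001],
    [0.002,-0.025,-0.001],
    [0.005,-0.035,-0.002],
    [0.0075,-0.045,-0.002],
    [0.009,-0.055,-0.002],
    [0.0095,-0.0655,-0.002],
    [0.0095,-0.076,-0.002],
    [0.008,-0.086,-0.002]
  ],
  "roll": [-0.04,-0.08,-0.12,-0.16,-0.2,-0.24,-0.28,-0.32]
}}

```text
clock: 4.87
tool_pos: [0.6607, -0.0741, 0.0568]
eef_rot: [1.0, -0.027, -0.002, -0.0]
contact_force: [-0.3, -0.1, 0.1]
opening: 0.005
```

Run:
```python
from h import *
a=snapshot('scene')['img'][180:340,180:380];b=snapshot('top')['img'][150:310,240:440]
cv2.imwrite('pics/d2.png',np.hstack([cv2.resize(a,(400,320)),cv2.resize(b,(400,320))])[...,::-1])
```

```text
(no output)
```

View pics/d2.png

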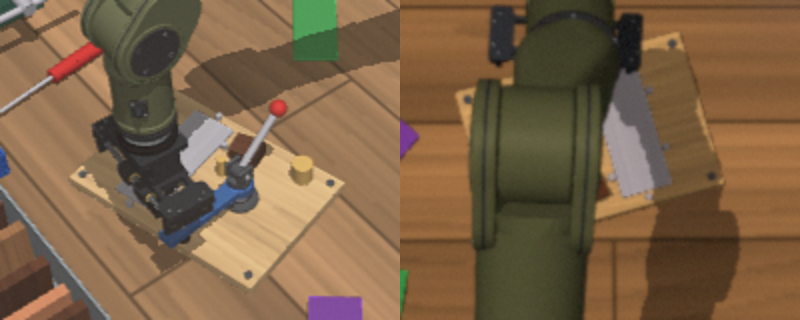

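Run:
```python
from h import *
p=snapshot('scene');s=status.get_state();t=np.array(s['tool_pos'])
print(proj(p,t),proj(p,t-[0,0,.019]),'strapend',[ (r['pixel'],r['confidence']) for r in tip_of(p,'strap_end')])
a=cv2.resize(p['img'][200:320,240:340],(500,600),interpolation=cv2.INTER_CUBIC)
cv2.imwrite('pics/d3.png',a[...,::-1])
b=snapshot('wrist');save(b,'w3.png');print([(r['pixel'],r['confidence'],w(b,r['pixel'])) for r in tip_of(b,'strap_end')])
```

```text
[np.float64(259.08766365317996), np.float64(287.7439486017893)] [np.float64(259.6486486434059), np.float64(292.0651818668989)] strapend [([263.7, 298.1], 0.88)]
[([242.7, 262.8], 0.73, array([ 0.67703596, -0.04067614,  0.05603576]))]
```

View pics/d3.png

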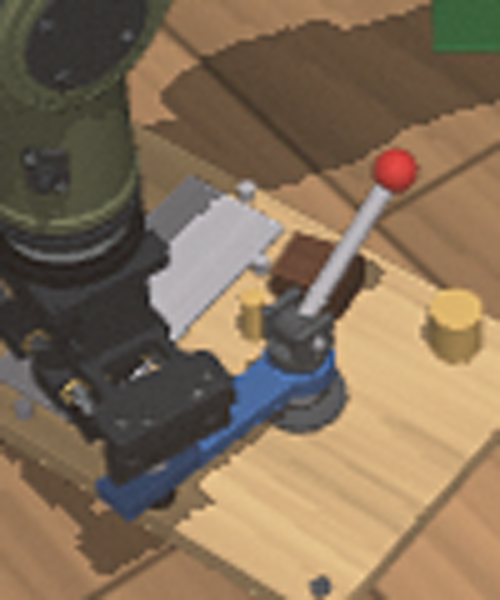

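View pics/w3.png

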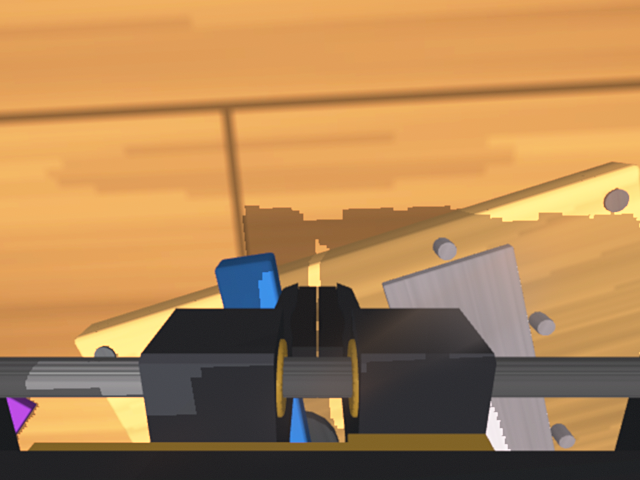

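Run:
```python
from h import *
b=snapshot('wrist');print(status.get_state()['tool_pos'],np.round(b['world_from_camera'],3).tolist())
for px in [(300,292),(335,292),(317,288),(300,310),(335,310),(290,340),(345,340),(250,270),(240,262),(250,300),(295,420),(317,360),(200,330)]:
    print(px,w(b,px).round(4))
```

```text
[ 0.66053295 -0.07132791  0.05658863] [[-0.049, -0.958, -0.284, 0.734], [-0.999, 0.047, 0.016, -0.075], [-0.002, 0.284, -0.959, 0.215], [0.0, 0.0, 0.0, 1.0]]
(300, 292) [ 0.6707 -0.065   0.0751]
(335, 292) [ 0.6703 -0.0787  0.0757]
(317, 288) [ 0.6472 -0.0704  0.0189]
(300, 310) [ 0.671  -0.0657  0.0912]
(335, 310) [ 0.6701 -0.0781  0.0906]
(290, 340) [ 0.672  -0.0637  0.1124]
(345, 340) [ 0.6722 -0.0801  0.1139]
(250, 270) [ 0.6743 -0.0425  0.0577]
(240, 262) [ 0.6764 -0.0374  0.0527]
(250, 300) [ 0.6596 -0.0409  0.0568]
(295, 420) [ 0.5943 -0.057   0.0578]
(317, 360) [ 0.6883 -0.0727  0.1473]
(200, 330) [ 0.6968 -0.0505  0.1484]
```

Run:
```python
from h import *
b=snapshot('wrist')
for z in (.038,.0566,.075,.09): print(z,np.round(proj(b,[.67,-.065,z])))
for r in range(280,300,2): print(r,w(b,(302,r)).round(4))
p=snapshot('scene')
# lowest gripper points in scene
vv,uu=np.nonzero(np.ones((480,640),bool));d=p['range_z'].ravel();T=np.array(p['world_from_camera'])
P=(np.stack([(uu-p['cx'])/p['fx']*d,(vv-p['cy'])/p['fy']*d,d],1)@T[:3,:3].T+T[:3,3])
m=(np.hypot(P[:,0]-.66,P[:,1]+.072)<.11)&(P[:,2]>.066)
print(np.histogram(P[m][:,2],np.arange(.06,.3,.01)))
```

```text
0.038 [304. 262.]
0.0566 [302. 276.]
0.075 [300. 294.]
0.09 [299. 311.]
280 [ 0.6527 -0.0624  0.0196]
282 [ 0.6518 -0.0623  0.0202]
284 [ 0.6505 -0.0623  0.0199]
286 [ 0.6706 -0.0654  0.069 ]
288 [ 0.6712 -0.0656  0.0722]
290 [ 0.6711 -0.0657  0.0741]
292 [ 0.6705 -0.0656  0.0746]
294 [ 0.6712 -0.0658  0.0781]
296 [ 0.6709 -0.0658  0.0793]
298 [ 0.6707 -0.0659  0.0805]
(array([  9,  22,  24,  10,   2,   0,   1,  63, 155, 174, 110, 554,  86,
        48,  40,  76, 183, 138,  15,  91,  90, 112,  87]), array([0.06, 0.07, 0.08, 0.09, 0.1 , 0.11, 0.12, 0.13, 0.14, 0.15, 0.16,
       0.17, 0.18, 0.19, 0.2 , 0.21, 0.22, 0.23, 0.24, 0.25, 0.26, 0.27,
       0.28, 0.29]))
```

The wrist depth puts the fingertips at z≈0.069, not the 0.038 that tool_pos implies. The finger therefore passed over the strap without touching it: the strap hasn't moved and the force reads 0. I'll go back the same way a little higher, then set the height from the camera.

Request:
{"fn": "carry_out", "kwargs": {
  "linear": [
    [0,0,0.02],
    [0.001,0.012,0.025],
    [0,0.026,0.025],
    [-0.002,0.04,0.025],
    [-0.004,0.054,0.025],
    [-0.006,0.068,0.025],
    [-0.008,0.082,0.025],
    [-0.008,0.085,0.025]
  ],
  "roll": [0,0.05,0.1,0.15,0.2,0.25,0.3,0.3]
}}

```text
clock: 5.98
tool_pos: [0.6515, 0.0186, 0.0811]
eef_rot: [0.992, 0.129, -0.003, -0.002]
contact_force: [-0.8, 0.4, 0.5]
opening: 0.008
```

```bash
cat > tip.py <<'E'
from h import *
def tip():
    b=snapshot('wrist');s=status.get_state();t=np.array(s['tool_pos'])
    v,u=np.mgrid[240:330,270:370];d=b['range_z'][240:330,270:370].ravel();T=np.array(b['world_from_camera'])
    P=np.stack([(u.ravel()-b['cx'])/b['fx']*d,(v.ravel()-b['cy'])/b['fy']*d,d],1)@T[:3,:3].T+T[:3,3]
    m=(np.hypot(*(P[:,:2]-t[:2]).T)<.022)&(abs(P[:,2]-t[2]-.03)<.04)&(d>0)&(d<.2)
    Q=P[m];k=Q[Q[:,2]<Q[:,2].min()+.006]
    print('tool',t.round(4),'tip z',Q[:,2].min().round(4),'lowest mean',k.mean(0).round(4),k.min(0).round(4),k.max(0).round(4),'F',np.round(s['contact_force'],1),'q7',round(s['q'][6],3))
    for r in tip_of(b,'strap_end')[:1]: print('strap_end',np.round(r['pixel']),r['confidence'],w(b,r['pixel']).round(4))
    return b
if __name__=='__main__':
    import sys
    b=tip()
    if len(sys.argv)>1:
        a=snapshot('scene')['img'][180:330,200:350]
        cv2.imwrite('pics/'+sys.argv[1],np.hstack([cv2.resize(a,(360,360)),cv2.resize(b['img'],(440,360))])[...,::-1])
E
python3 tip.py e1.png
```

```text
tool [0.6519 0.0174 0.0812] tip z 0.0926 lowest mean [0.6616 0.021  0.0962] [0.658  0.0083 0.0926] [0.6658 0.0338 0.0986] F [-0.2  1.1 -0.4] q7 -1.49
strap_end [447. 256.] 0.74 [ 0.6774 -0.0422  0.0547]
```

View pics/e1.png

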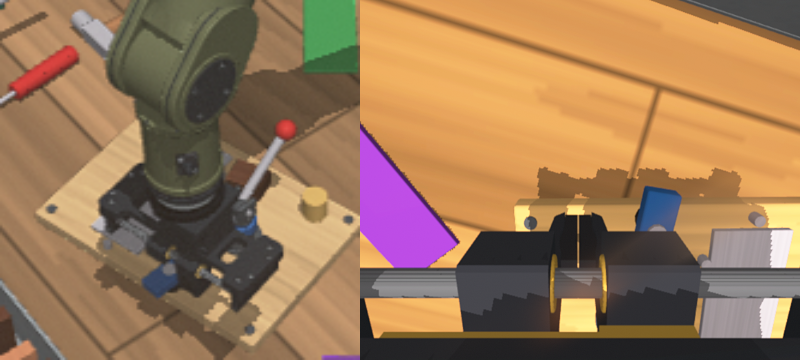

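Request:
{"fn": "carry_out", "kwargs": {
  "linear": [
    [0,-0.002,-0.013],
    [0,-0.004,-0.026],
    [0,-0.006,-0.039],
    [0,-0.006,-0.049],
    [0,-0.006,-0.053],
    [0,-0.006,-0.053]
  ],
  "roll": [0,0,0,0,0,0]
}}

```text
clock: 6.63
tool_pos: [0.6512, 0.007, 0.0264]
eef_rot: [0.992, 0.125, -0.004, -0.0]
contact_force: [0.2, -0.4, 0.1]
opening: 0.004
```

```bash
python3 tip.py
```

```text
tool [0.652  0.0072 0.0274] tip z 0.0178 lowest mean [0.6362 0.003  0.0194] [0.631  0.0014 0.0178] [0.6411 0.0045 0.0206] F [-1.1 -0.1 -0.8] q7 -1.489
strap_end [462. 299.] 0.57 [ 0.6768 -0.0404  0.0574]
```

Request:
{"fn": "carry_out", "kwargs": {
  "linear": [
    [0.001,-0.01,0],
    [0.002,-0.0185,0],
    [0.0056,-0.0285,0],
    [0.008,-0.0385,0],
    [0.0095,-0.049,0],
    [0.01,-0.059,0]
  ],
  "roll": [-0.04,-0.08,-0.12,-0.16,-0.2,-0.24]
}}

```text
clock: 7.23
tool_pos: [0.6629, -0.053, 0.0283]
eef_rot: [1.0, 0.003, -0.002, -0.001]
contact_force: [-0.6, 1.4, 0.4]
opening: 0.004
```

```bash
python3 tip.py e2.png
```

```text
tool [ 0.6628 -0.0565  0.0283] tip z 0.0183 lowest mean [ 0.6554 -0.0668  0.0194] [ 0.6413 -0.0763  0.0183] [ 0.6627 -0.0527  0.0207] F [-0.4 -1.  -0.1] q7 -1.579
strap_end [406. 303.] 0.64 [ 0.6737 -0.0854  0.058 ]
```

View pics/e2.png

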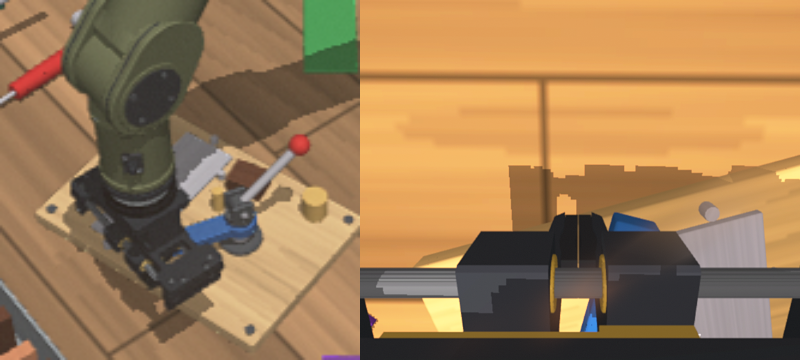

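Request:
{"fn": "carry_out", "kwargs": {
  "linear": [
    [-0.001,-0.006,0],
    [-0.002,-0.0165,0],
    [-0.0045,-0.0265,0],
    [-0.0075,-0.0365,0],
    [-0.011,-0.046,0],
    [-0.016,-0.0555,0],
    [-0.021,-0.064,0],
    [-0.0275,-0.0725,0]
  ],
  "roll": [-0.07,-0.14,-0.21,-0.28,-0.35,-0.42,-0.49,-0.56]
}}

```text
clock: 8.05
tool_pos: [0.6365, -0.1257, 0.0284]
eef_rot: [0.962, -0.273, -0.001, -0.001]
contact_force: [1.3, 0.4, -1.0]
opening: 0.008
```

```bash
python3 tip.py e3.png
```

```text
tool [ 0.6342 -0.1287  0.0284] tip z 0.0185 lowest mean [ 0.6504 -0.1267  0.0222] [ 0.6195 -0.1482  0.0185] [ 0.6562 -0.1144  0.0245] F [-1.3 -1.  -0.9] q7 -1.866
strap_end [415. 304.] 0.69 [ 0.6254 -0.161   0.056 ]
```

View pics/e3.png

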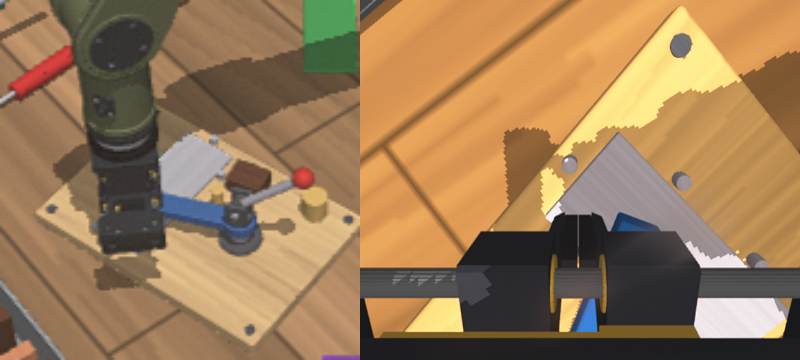

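Request:
{"fn": "carry_out", "kwargs": {
  "linear": [
    [-0.006,-0.008,0],
    [-0.0135,-0.015,0],
    [-0.0215,-0.0215,0],
    [-0.0265,-0.025,0],
    [-0.0265,-0.025,0]
  ],
  "roll": [-0.08,-0.16,-0.24,-0.3,-0.3]
}}

```text
clock: 8.62
tool_pos: [0.6083, -0.1517, 0.0284]
eef_rot: [0.911, -0.412, -0.002, -0.0]
contact_force: [-0.4, 0.4, 0.0]
opening: 0.005
```

```bash
python3 tip.py e4.png
```

```text
tool [ 0.6089 -0.1512  0.0284] tip z 0.0237 lowest mean [ 0.615  -0.1581  0.0257] [ 0.5885 -0.1731  0.0237] [ 0.6308 -0.1321  0.028 ] F [ 1.7 -0.6 -0.1] q7 -2.015
strap_end [417. 307.] 0.67 [ 0.5864 -0.1818  0.0572]
```

View pics/e4.png

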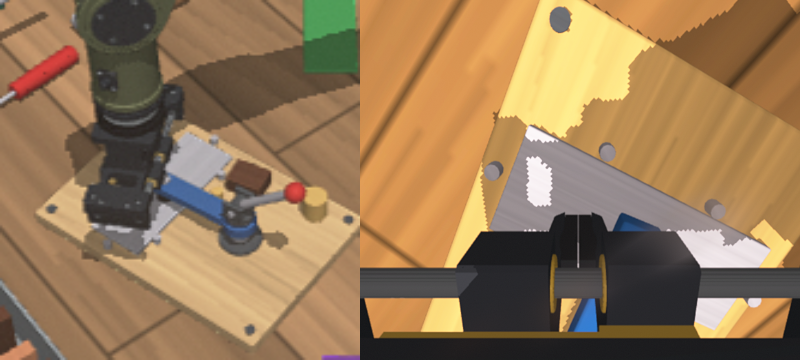

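Request:
{"fn": "carry_out", "kwargs": {
  "linear": [
    [-0.002,-0.001,0],
    [-0.004,-0.0015,0],
    [-0.006,-0.002,0],
    [-0.007,-0.002,0]
  ],
  "roll": [0,0,0,0]
}}

```text
clock: 9.1
tool_pos: [0.6027, -0.1532, 0.0285]
eef_rot: [0.912, -0.41, -0.001, -0.001]
contact_force: [1.8, 0.1, 0.2]
opening: 0.005
```

Request:
{"fn": "carry_out", "kwargs": {
  "linear": [
    [-0.001,0,0],
    [-0.002,-0.0005,0],
    [-0.002,-0.0005,0]
  ],
  "roll": [0,0,0]
}}

```text
clock: 9.35
tool_pos: [0.601, -0.1539, 0.0286]
eef_rot: [0.912, -0.41, -0.001, -0.001]
contact_force: [2.0, -0.9, -0.9]
opening: 0.003
```

```bash
python3 tip.py
```

```text
tool [ 0.6009 -0.1539  0.0286] tip z 0.0237 lowest mean [ 0.6069 -0.161   0.0257] [ 0.5807 -0.1759  0.0237] [ 0.6229 -0.1344  0.0279] F [ 1.6  0.1 -0.9] q7 -2.006
strap_end [420. 306.] 0.73 [ 0.5774 -0.1848  0.0553]
```

Request:
{"fn": "carry_out", "kwargs": {
  "linear": [
    [-0.001,0,0],
    [-0.002,-0.0005,0],
    [-0.003,-0.001,0],
    [-0.003,-0.001,0]
  ],
  "roll": [0,0,0,0]
}}

```text
clock: 9.78
tool_pos: [0.6006, -0.1541, 0.0289]
eef_rot: [0.912, -0.41, 0.001, -0.002]
contact_force: [5.5, 0.7, -3.2]
opening: 0.007
```

Request:
{"fn": "carry_out", "kwargs": {
  "linear": [
    [-0.001,0,0],
    [-0.002,-0.0005,0],
    [-0.002,-0.0005,0]
  ],
  "roll": [0,0,0]
}}

```text
clock: 10.03
tool_pos: [0.6006, -0.154, 0.0292]
eef_rot: [0.912, -0.41, 0.003, -0.003]
contact_force: [5.7, 1.1, -1.1]
opening: 0.007
```

Request:
{"fn": "carry_out", "kwargs": {
  "linear": [
    [-0.002,-0.0005,0],
    [-0.004,-0.001,0],
    [-0.005,-0.0015,0],
    [-0.005,-0.0015,0]
  ],
  "roll": [0,0,0,0]
}}

```text
clock: 10.37
tool_pos: [0.6005, -0.154, 0.0296]
eef_rot: [0.913, -0.409, 0.007, -0.005]
contact_force: [11.5, 1.8, -7.0]
opening: 0.003
```

```bash
python3 tip.py e5.png
```

```text
tool [ 0.6005 -0.154   0.0296] tip z 0.0236 lowest mean [ 0.6066 -0.1612  0.0257] [ 0.5801 -0.1759  0.0236] [ 0.6225 -0.1349  0.0277] F [11.   1.2 -6.8] q7 -1.996
strap_end [420. 306.] 0.62 [ 0.5775 -0.1851  0.0573]
```

View pics/e5.png

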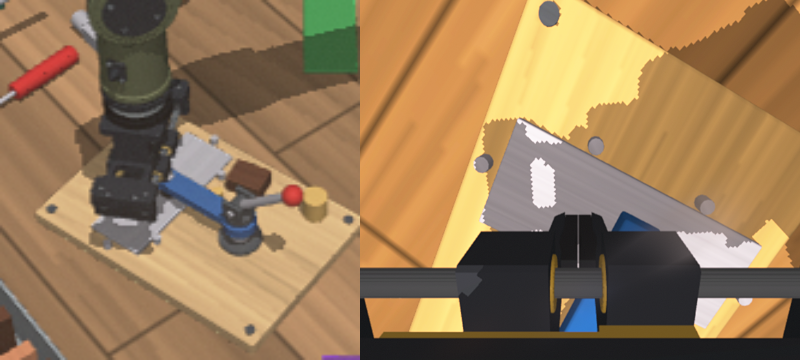

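Past the expected angle the strap stopped dead: pressing rose to 11 N with no further motion, so it is on its stop. I'll back off sideways, then rise.

Request:
{"fn": "carry_out", "kwargs": {
  "linear": [
    [0.01,0.003,0],
    [0.025,0.007,0],
    [0.035,0.01,0.01],
    [0.035,0.01,0.045],
    [0.035,0.01,0.08],
    [0.035,0.01,0.115],
    [0.035,0.01,0.15],
    [0.035,0.01,0.175]
  ],
  "roll": [0,0,0,0,0,0,0,0]
}}

```text
clock: 11.18
tool_pos: [0.6343, -0.1444, 0.2073]
eef_rot: [0.912, -0.409, 0.007, -0.005]
contact_force: [0.2, -0.9, -0.3]
opening: 0.005
```

```bash
cat > look.py <<'E'
from h import *
import sys
o=[]
for n,c in (('scene',(180,330,200,350)),('top',(150,310,240,440))):
    p=snapshot(n);H=cv2.cvtColor(p['img'],cv2.COLOR_RGB2HSV).astype(int)
    vv,uu=np.mgrid[0:480,0:640];d=p['range_z'];T=np.array(p['world_from_camera'])
    P=np.stack([(uu-p['cx'])/p['fx']*d,(vv-p['cy'])/p['fy']*d,d],-1)@T[:3,:3].T+T[:3,3]
    near=(abs(P[...,0]-.54)<.12)&(abs(P[...,1]+.03)<.16)
    red=near&((H[...,0]<6)|(H[...,0]>173))&(H[...,1]>150)&(P[...,2]>.06)
    if red.sum(): print(n,'red',red.sum(),P[red].mean(0).round(4),'max',P[red].max(0).round(4),'min',P[red].min(0).round(4))
    bl=(abs(P[...,0]-.57)<.2)&(abs(P[...,1]+.1)<.2)&(H[...,0]>100)&(H[...,0]<125)&(H[...,1]>110)&(P[...,2]>.04)&(P[...,2]<.07)
    if bl.sum()>20: 
        r=cv2.minAreaRect(P[bl][:,:2].astype(np.float32)*1000);print(n,'blue',bl.sum(),np.median(P[bl][:,2]).round(4),[np.round(x,1) for x in r])
    for q in ('lever_ball','strap_end'):
        for r in tip_of(p,q)[:1]: print(n,q,np.round(r['pixel']),r['confidence'],w(p,r['pixel']).round(4))
    a=p['img'][c[0]:c[1],c[2]:c[3]];o.append(cv2.resize(a,(400,int(400*a.shape[0]/a.shape[1]))))
h=min(x.shape[0] for x in o)
cv2.imwrite('pics/'+sys.argv[1],np.hstack([x[:h] for x in o])[...,::-1])
E
python3 look.py f1.png
```

```text
scene red 59 [0.525  0.0205 0.1542] max [0.5347 0.0285 0.1621] min [0.5136 0.0095 0.1439]
scene blue 272 0.058 [array([ 560.8, -107. ]), array([ 33.4, 152.4]), np.float64(14.9)]
scene lever_ball [320. 259.] 0.47 [0.5246 0.0142 0.1576]
scene strap_end [263. 248.] 0.74 [ 0.574 -0.179  0.059]
top red 59 [0.5199 0.016  0.1669] max [0.5303 0.0257 0.7677] min [ 0.4342 -0.0102  0.1469]
top lever_ball [284. 225.] 0.4 [0.5227 0.0186 0.1575]
```

View pics/f1.png

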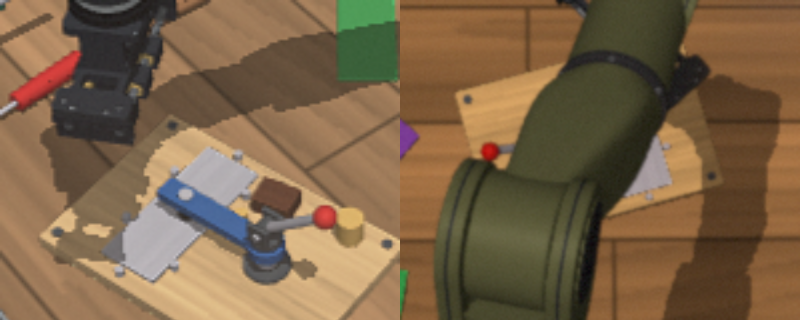

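Scene view: the strap lies over the plate, parallel to the board's long side (14.9° against 15.4°), and the red ball is at (320,259). Its centre is at about (0.523, 0.017, 0.151). Next I move above it.

Request:
{"fn": "carry_out", "kwargs": {
  "linear": [
    [-0.016,0.023,0],
    [-0.032,0.046,0],
    [-0.048,0.069,0],
    [-0.064,0.092,0],
    [-0.08,0.115,0],
    [-0.096,0.138,0],
    [-0.111,0.161,0],
    [-0.111,0.161,-0.01]
  ],
  "roll": [0,0,0,0,0,0,0,0]
}}

```text
clock: 12.15
tool_pos: [0.5184, 0.0232, 0.192]
eef_rot: [0.914, -0.406, 0.001, -0.005]
contact_force: [-0.2, 0.2, -0.1]
opening: 0.002
```

```bash
python3 tip.py f2.png
```

```text
tool [0.5188 0.0207 0.19  ] tip z 0.2034 lowest mean [0.5255 0.0162 0.2071] [0.5169 0.0069 0.2034] [0.5354 0.0244 0.2093] F [ 0.3 -0.2 -0.8] q7 -2.282
```

View pics/f2.png

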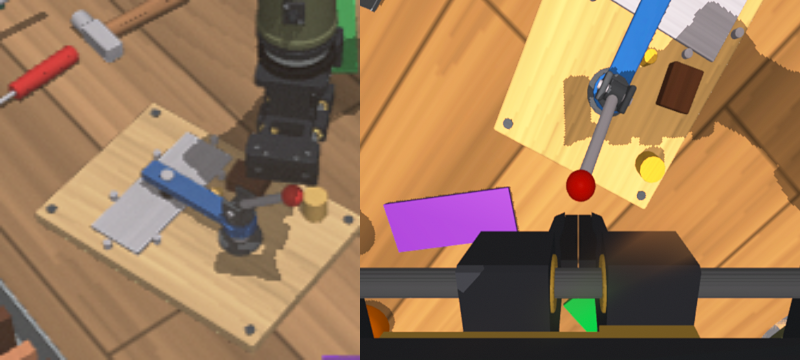

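Request:
{"fn": "carry_out", "kwargs": {
  "linear": [
    [0.002,-0.001,-0.015],
    [0.002,-0.002,-0.03],
    [0.002,-0.001,-0.038],
    [0.002,0.001,-0.044],
    [0.0015,0.003,-0.05],
    [0.001,0.006,-0.056],
    [0.001,0.008,-0.061],
    [0.001,0.009,-0.063]
  ],
  "roll": [0,0,0,0,0,0,0,0]
}}

```text
clock: 12.97
tool_pos: [0.5204, 0.0296, 0.1284]
eef_rot: [0.913, -0.408, 0.0, -0.004]
contact_force: [-3.5, 4.9, 8.3]
opening: 0.007
```

```bash
python3 tip.py f3.png; python3 look.py f3b.png
```

```text
tool [0.5204 0.0295 0.1282] tip z 0.1186 lowest mean [0.5257 0.0121 0.1226] [0.5173 0.0076 0.1186] [0.5304 0.0216 0.1246] F [-2.9  3.5  5.4] q7 -2.264
scene blue 254 0.0557 [array([ 558.8, -113. ]), array([ 33.8, 142.7]), np.float64(11.8)]
scene lever_ball [303. 256.] 0.38 [ 0.498  -0.0964  0.0445]
scene strap_end [262. 249.] 0.76 [ 0.5733 -0.1863  0.0516]
top blue 384 0.0552 [array([ 555. , -110.2]), array([ 28.2, 151.3]), np.float64(18.3)]
top strap_end [363. 208.] 0.65 [ 0.5838 -0.1884  0.029 ]
```

View pics/f3.png

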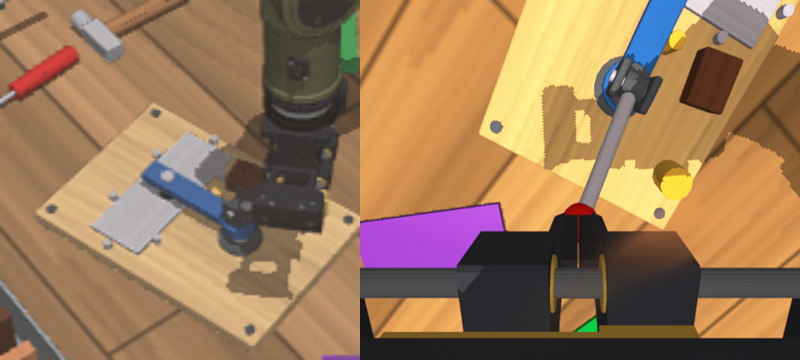

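Request:
{"fn": "carry_out", "kwargs": {
  "linear": [
    [-0.001,0.004,-0.006],
    [-0.0015,0.006,-0.012],
    [-0.002,0.008,-0.018],
    [-0.003,0.01,-0.024],
    [-0.003,0.0115,-0.03],
    [-0.0035,0.0125,-0.035],
    [-0.0035,0.013,-0.039],
    [-0.0035,0.013,-0.039]
  ],
  "roll": [0,0,0,0,0,0,0,0]
}}

```text
clock: 14.08
tool_pos: [0.5189, 0.0394, 0.0888]
eef_rot: [0.913, -0.409, 0.003, -0.003]
contact_force: [-0.0, -0.2, 0.9]
opening: 0.005
```

```bash
python3 tip.py f4.png
```

```text
tool [0.5191 0.0384 0.0891] tip z 0.0841 lowest mean [0.525  0.0275 0.0886] [0.5144 0.0166 0.0841] [0.5281 0.0424 0.0901] F [ 0.1 -1.2 -1.2] q7 -2.266
```

View pics/f4.png

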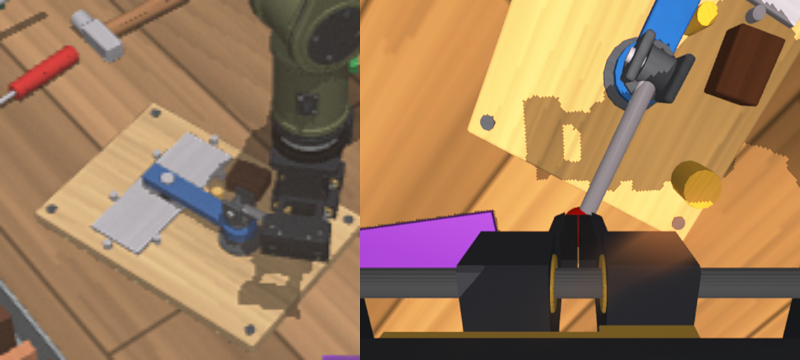

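Request:
{"fn": "carry_out", "kwargs": {
  "linear": [
    [-0.001,0.001,-0.003],
    [-0.001,0.002,-0.006],
    [-0.001,0.003,-0.009],
    [-0.001,0.003,-0.011],
    [-0.001,0.003,-0.011]
  ],
  "roll": [0,0,0,0,0]
}}

```text
clock: 14.65
tool_pos: [0.519, 0.0394, 0.0788]
eef_rot: [0.912, -0.41, 0.005, -0.002]
contact_force: [0.7, -2.5, 10.2]
opening: 0.004
```

```bash
python3 tip.py f5.png; python3 look.py f5b.png
```

```text
tool [0.5189 0.0393 0.0789] tip z 0.076 lowest mean [0.5255 0.0308 0.0802] [0.5152 0.0176 0.076 ] [0.5281 0.0415 0.082 ] F [ 0.  -2.7  8.7] q7 -2.266
scene blue 272 0.0508 [array([ 561.1, -110.1]), array([ 34.9, 154.2]), np.float64(13.7)]
scene lever_ball [462. 381.] 0.19 [0.4204 0.4341 0.0097]
top blue 382 0.0506 [array([ 553.9, -110.7]), array([ 30.6, 152.3]), np.float64(15.8)]
top strap_end [364. 205.] 0.86 [ 0.5934 -0.1916  0.0223]
```

View pics/f5.png

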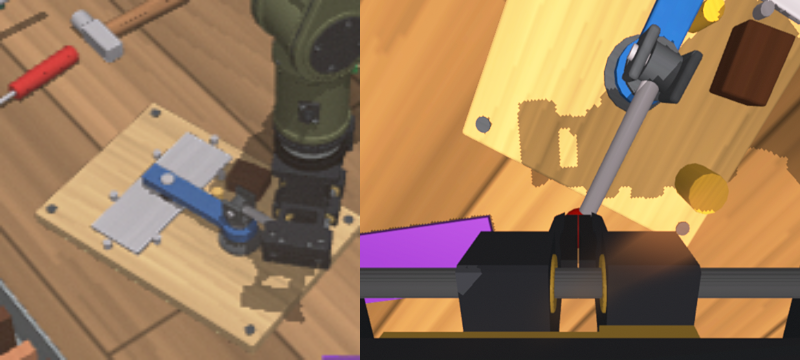

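Request:
{"fn": "carry_out", "kwargs": {
  "linear": [
    [0,0,-0.003],
    [0,0,-0.006],
    [0,0.001,-0.008],
    [0,0.001,-0.008]
  ],
  "roll": [0,0,0,0]
}}

```text
clock: 15.43
tool_pos: [0.5194, 0.0396, 0.0764]
eef_rot: [0.912, -0.411, 0.006, -0.004]
contact_force: [-9.5, -1.4, 62.5]
opening: 0.006
```

Request:
{"fn": "carry_out", "kwargs": {
  "linear": [
    [0,0,-0.004],
    [0,0,-0.009],
    [0,0.001,-0.011],
    [0,0.001,-0.011]
  ],
  "roll": [0,0,0,0]
}}

```text
clock: 15.77
tool_pos: [0.5197, 0.0399, 0.0747]
eef_rot: [0.911, -0.412, 0.008, -0.006]
contact_force: [-18.7, -1.0, 103.1]
opening: 0.005
```

The lever is hard against its stop. That press went to 103 N, more than I meant but under the 120 N limit. Straight up now.

Request:
{"fn": "carry_out", "kwargs": {
  "linear": [
    [0,0,0.006],
    [0,0,0.02],
    [0,0,0.045],
    [0,0,0.075],
    [0,0,0.105],
    [-0.01,0.03,0.135],
    [-0.02,0.06,0.15],
    [-0.03,0.09,0.15]
  ],
  "roll": [0,0,0,0,0,0,0,0]
}}

```text
clock: 16.43
tool_pos: [0.491, 0.1311, 0.2276]
eef_rot: [0.911, -0.413, 0.01, -0.008]
contact_force: [0.8, 1.2, -0.7]
opening: 0.008
```

```bash
python3 look.py g1.png
python3 - <<'E'
from h import *
p=snapshot('wrist');save(p,'gw.png');print(status.get_state()['contact_force'].round(1) if 1 else 0)
p=snapshot('scene');a=p['img'][215:315,230:355];cv2.imwrite('pics/g2.png',cv2.resize(a,(750,600),interpolation=cv2.INTER_CUBIC)[...,::-1])
E
```

```text
scene red 52 [0.5186 0.0465 0.087 ] max [0.5273 0.0558 0.0968] min [0.5049 0.0377 0.079 ]
scene blue 266 0.0509 [array([ 559.9, -109.7]), array([ 32.1, 152.9]), np.float64(12.4)]
scene lever_ball [328. 282.] 0.6 [0.5211 0.0409 0.0874]
scene strap_end [259. 249.] 0.84 [ 0.5679 -0.2124  0.0218]
top red 50 [0.5145 0.043  0.0894] max [0.5241 0.0524 0.0988] min [0.5055 0.0341 0.0818]
top blue 380 0.0509 [array([ 555.6, -110.1]), array([ 29. , 152.3]), np.float64(18.3)]
top lever_ball [277. 231.] 0.47 [0.5148 0.0397 0.0894]
top strap_end [364. 206.] 0.81 [ 0.5898 -0.1914  0.0271]
[-0.1 -0.7 -0.6]
```

View pics/g1.png

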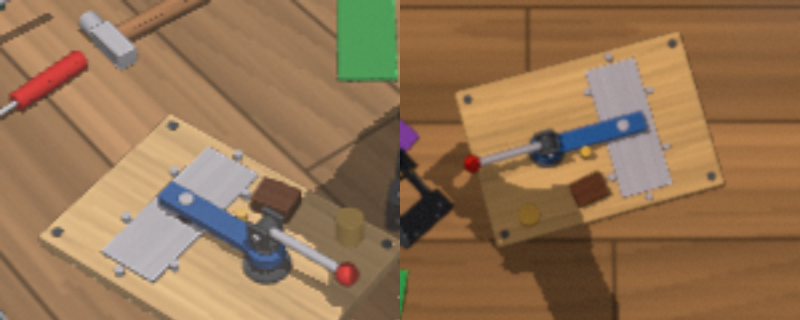

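View pics/g2.png

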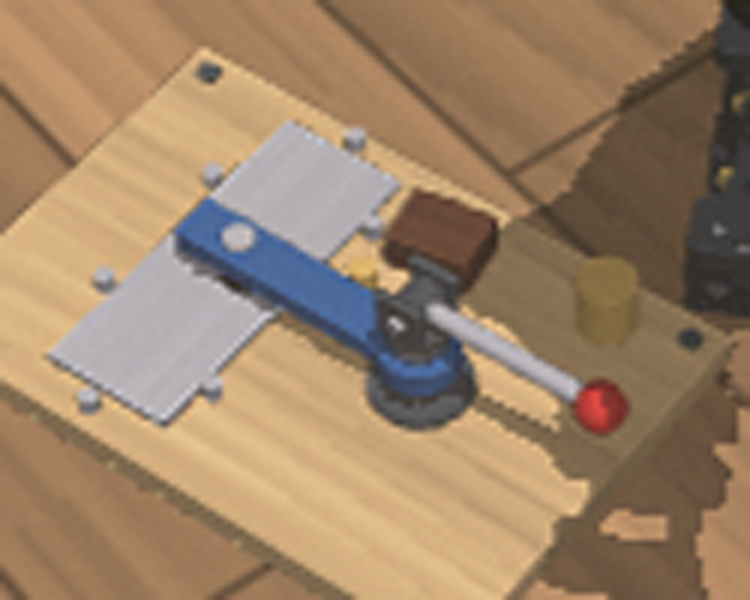

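View pics/gw.png

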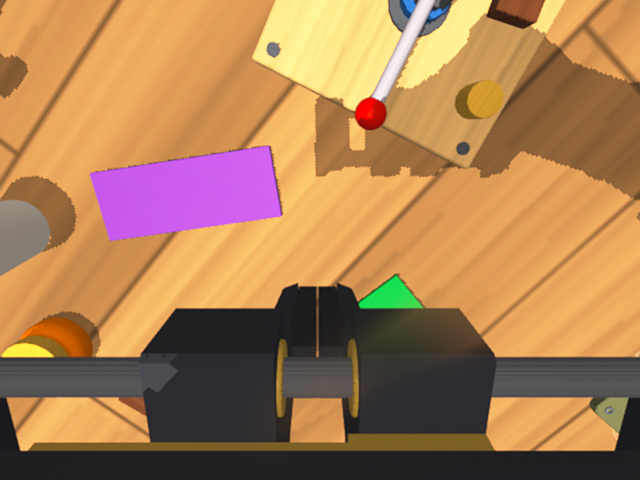

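Request:
{"fn": "carry_out", "kwargs": {
  "linear": [
    [0.005,-0.01,0.015],
    [0.012,-0.025,0.03],
    [0.02,-0.04,0.045],
    [0.025,-0.055,0.06],
    [0.03,-0.07,0.075],
    [0.03,-0.08,0.08],
    [0.03,-0.08,0.08]
  ],
  "roll": [0,0,0,0,0,0,0]
}}

```text
clock: 17.42
tool_pos: [0.5205, 0.0445, 0.3051]
eef_rot: [0.909, -0.416, 0.009, -0.005]
contact_force: [-0.3, -0.4, -0.5]
opening: 0.003
```

Run:
```python
from h import *
p=snapshot('wrist');save(p,'gw2.png')
vv,uu=np.mgrid[0:480,0:640];d=p['range_z'];T=np.array(p['world_from_camera'])
P=np.stack([(uu-p['cx'])/p['fx']*d,(vv-p['cy'])/p['fy']*d,d],-1)@T[:3,:3].T+T[:3,3]
H=cv2.cvtColor(p['img'],cv2.COLOR_RGB2HSV).astype(int)
bl=(H[...,0]>100)&(H[...,0]<125)&(H[...,1]>110)&(P[...,2]>.047)&(P[...,2]<.056)
Q=P[bl];a=np.array([-.2656,.964]);u=np.array([.964,.2656])
c=(Q[:,:2]-[.5431,-.0539]);al=-c@a;la=c@u
for lo in range(20,140,15):
    m=(al*1000>lo)&(al*1000<lo+15)
    if m.sum()>10: print(lo,m.sum(),(np.percentile(la[m],[1,99])*1000).round(1),np.median(Q[m][:,2]).round(4))
st=(H[...,1]<60)&(P[...,2]>.0235)&(P[...,2]<.0285)&(abs(P[...,0]-.58)<.15)&(abs(P[...,1]+.15)<.12)
print('plate',cv2.minAreaRect(P[st][:,:2].astype(np.float32)*1000),np.median(P[st][:,2]))
bo=(P[...,2]>.017)&(P[...,2]<.023)
print('board',cv2.minAreaRect(P[bo][:,:2].astype(np.float32)*1000))
```

```text
20 400 [-12.5  12.1] 0.0505
35 418 [-12.7  12. ] 0.0506
50 425 [-12.5  12. ] 0.0506
65 444 [-12.6  12.1] 0.0506
80 454 [-12.6  12. ] 0.0506
95 234 [-12.8  12. ] 0.0505
110 48 [-12.9  -5.7] 0.0505
plate ((531.2048950195312, -119.23870849609375), (187.018798828125, 132.8474578857422), 40.69210433959961) 0.025598750969957063
board ((483.6751708984375, 45.9384765625), (797.7816162109375, 509.2958984375), 30.308534622192383)
```

View pics/gw2.png

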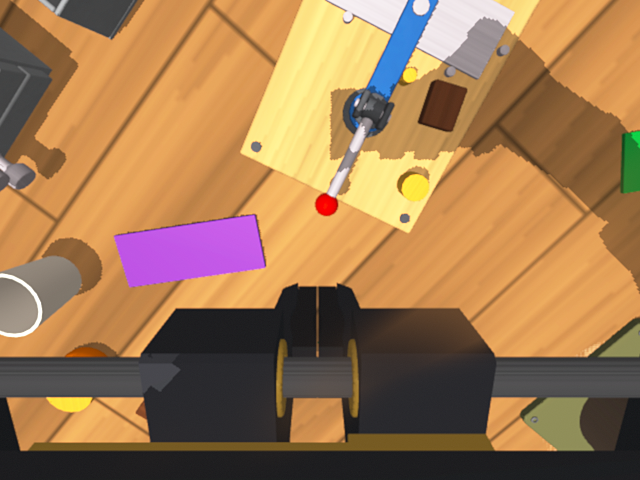

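The strap's edges lie parallel to the board axis to within 0.3 mm over about 80 mm. Its top is at 51 mm (fully lowered), and the ball is level at about 81 mm. Nothing is touching, so I'm handing in.

```bash
python3 -c "
from plant import *
print(finish_job(), status.get_state()['clock'])"
```

```text
the job is handed in; nothing more can be done
the job is handed in; nothing more can be done
```

The plate is clamped and the job is handed in, at about 17.5 s of the 54 s. I swung the blue strap home with the back of the closed fingers until it stopped. Only then did I push the red ball down to the lever's stop with the fingertips, and I withdrew before handing in.

**Last checks**
- **Strap:** parallel to the board axis within about 0.3 mm over its length. Its top is at 50.6 mm, so it is fully lowered (51 mm expected).
- **Lever:** ball centre about 81 mm above the bench and 100 mm out from the post, which is level.
- **Plate and bystanders:** in the pictures the plate still lies between its dowels, and the block and spacer look unmoved. My numeric fit of the plate's outline in the last wrist picture was not usable, so that check is by eye only.
- **Robot:** wrist force about zero, touching nothing.

**What went wrong or disagreed**
- **Tool height:** the cameras showed the fingertips about 12 mm above `tool_pos`, instead of 19 mm below it as described. My first sweep therefore passed over the strap without touching it, and I repeated it at a height set from the camera.
- **Press force:** the final push on the lever peaked at about 103 N at the end of a move. That is more than I meant, but under the 120 N wrist limit. The 40 N limit covers the arm and the gripper's body. In the pictures only the fingertips were on the ball, but I had no separate reading to confirm that.
- **Strap angle:** the top and scene cameras' estimates scattered by about 2°. The closer wrist view, together with the strap stopping dead under 11 N, settled that it was home.

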